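# Park the magenta filter cube behind the drop catch

### The arm

A 7-joint arm with a two-finger parallel gripper is mounted at the origin on a cart in front of the work surface, level with it; the furniture and walls round the work are solid. World frame = base frame: x ahead of the robot, y to its left, z up, the work surface at z = 0. Lengths are in m, angles in rad, forces in N, time in s.
With the tool pointing down it reaches from about 0.4 to 0.85 m from the base axis. Payload 4.4 kg.
Tool frame: the origin (TCP) lies on the centre line of the jaws, within the pads' length; the fingertips stand 19 mm ahead of it and the grasp point (between the pads) is the TCP; z points along the fingers, y is the line along which they close (so a half turn about z gives the same grasp; the last joint's range is limited). The gripper opens to 94 mm and grips with 3 to 60 N. Pads are 16 mm wide; open, the fingers measure 119 mm over their backs; the gripper's body (75 mm by 177 mm) begins 78 mm behind the grasp point.
Start: joints at [1.16, 0.628, 0.038, 1.517, -0.027, 0.996, -0.02], TCP at [0.22, -0.612, 0.203] pointing down, gripper open.
Joint ranges: [-3.06, 3.06], [-0.37, 2.12], [-1.25, 1.32], [0.18, 2.47], [-1.1, 4.24], [0.23, 1.98], [-2.94, 2.94]. Speed limits (rad/s): [2.57, 2.57, 3.14, 3.14, 3.14, 3.14, 3.14].

### API

Orientations are given as a unit quaternion [w, x, y, z].
In Python, from workcell import bot gives the robot as it stands. The module is installed in compiled form; this text tells all that it offers.
- The arm moves only by the tool drive_tool, never from a script. Its argument "deltas" is a list of rows, each a list of 7 numbers: the shift along the tool's x, y, z in m, then the turn, a rotation vector about the tool's x, y, z in rad, then the closure in counts, from 0 (fully open) to 255 (shut). In form: [[x, y, z, wx, wy, wz, fingers], ...]. A call has 1 to 20 rows; each row is the pose to reach, as a shift and turn from the pose commanded when the call began, along the tool's axes at that moment; what a row does not reach only later rows make up. A row lasts 1/10 s, in which the tool goes at most 50 mm and 8.59 degrees, less where a joint would pass 70% of its speed; a pose out of reach is approached as far as the arm can. A call with a gripper value outside its range is refused whole. The fingers move at their own pace and stop on an object; the grip force is fixed at half the most. Time passes only in rows, so rows that repeat a pose let the fingers close. It gives the time, the measured TCP pose, the force, the opening and the grip force at its end, in the units of the state.
- bot.observe(): the state, without advancing time (a new reading comes with each control period).
- bot.get_image(name): name is "scene" or "side" or "wrist"; returns a dict with "frame" (384x512x3 uint8, red, green, blue), "fx", "fy", "cx", "cy" (pixels), "extrinsics" (4x4, takes a point from world to camera coordinates); the wrist camera has in their place "tool_from_camera" (4x4, takes a point from camera to tool coordinates, whose origin is the TCP and whose axes are the flange's). Camera axes: x right, y down, z forward; pixel columns grow to the right and rows downward; lengths in m; the calibration is good to about 2 mm. The wrist camera is an equidistant fisheye: a pixel r from the principal point sees the ray r / f radians off the axis. A picture is of the moment at which its call begins: read the wrist's pose just before it. There is no depth.
- bot.sign_off(): hands the job in; it is judged then, once.
The state is a dict: "time": time; "joint_positions": joint angles; "joint_velocities": joint speeds; "joint_torque": joint torques, N m; "tool_pos": TCP position; "tcp_rot": TCP orientation; "ft_force": force on the tool from outside, world axes, zero at the start; "torque": the same for the moment, N m; "grip_width": finger opening in m; "grasp_force": force on a finger pad.
Only numpy, scipy, OpenCV 4.12 (cv2) and the standard library are available. Lean on these libraries where they do the work, as an engineer would, in place of code of your own. Each camera call takes 0.05 s, during which the arm holds its last target. There are 200 camera calls.

### The job

Put the magenta filter cube away in the one-bay cube rack: slide it upright in through the open end so that its own top edge lifts the yellow drop catch, without lifting the catch with the gripper, until the catch falls shut behind it. Let go with the cube standing in the bay and the catch fully down, and leave the blue cube where it is.

Things in the scene. Friction and masses are not known exactly. Their poses are not given: they have to be found in the camera images.
- magenta_cube: Filter cube to store: black block, magenta round windows in white rings on top and one side. 43 mm long (its x, -20 to +23), 34 wide (its y; plain flat sides to grip), 40 high plus a 3 mm ring on top; about 0.1 kg. Origin: on the underside, mid width; z up. May be stored either way round.
- blue_cube: The same kind and size of cube with blue windows: a bystander that stays put. Origin: on the underside, mid width; z up.
- cube_rack: Fixed aluminium rack. Origin: bay centre, at worktop level; the cube slides in along +x; z up. Deck x -115 to +62 mm, top at z 4, 74 wide. Guides to z 10, 46 apart (outside 56), flaring to 60 at the open end. Bay: x -28 (catch nose) to +26 (end stop), for a cube origin near x 0. On the deck at x -90 a cube is clear of the catch. The catch arm over y 0 bars entry from above.
- catch (a joint): Yellow drop catch of the rack, rad: 0 down, grows lifting (0.1 to 0.2 as a cube passes). Arm 10 mm wide on the rack's centre line, z 51 to 57, hinged behind the end stop. Nose 16 wide at x -28 to -34, its tip at z 37; in front a 25 degree ramp up to x -60, z 54. A cube sliding in at 0 to 4 mm above the deck lifts it with a few N, to z 72 at most; fingers pass on both sides. Falls by its weight.
Things that resemble listed ones, but are neither listed nor needed, are in the scene too. Leave any orange or red look-alike of the magenta_cube alone.

How it is judged:
On the way:
1. the magenta cube, entering upright from the open end, holds the catch lifted while the gripper does not touch the rack or catch (value of joint catch above 0.05 rad and x of magenta_cube in the frame of cube_rack between -0.09 and -0.008 m and y of magenta_cube in the frame of cube_rack between -0.014 and 0.014 m and z of magenta_cube in the frame of cube_rack below 0.02 m and angle between magenta_cube's own z axis and vertical below 0.3 rad and contact force between each of the fingers, the arm and cube_rack below 0.3 N), for 0.1 s.
At the end, for the whole second after the job is handed in: The magenta cube stands at rest on the rack's deck inside the bay (origin within 14 mm of the bay's centre along the channel and 12 mm across, tilted under 0.1 rad), the catch is down behind it (under 0.03 rad), and the blue cube is within 20 mm of where it stood (x of magenta_cube in the frame of cube_rack between -0.014 and 0.014 m and y of magenta_cube in the frame of cube_rack between -0.012 and 0.012 m and z of magenta_cube in the frame of cube_rack between 0 and 0.008 m and angle between magenta_cube's own z axis and vertical below 0.1 rad and value of joint catch below 0.03 rad and linear speed of magenta_cube below 0.02 m/s and distance of blue_cube from where it was at the start of the episode below 0.02 m); the robot touches nothing.
It fails at once if the blue cube is moved by more than 20 mm (distance of blue_cube from where it was at the start of the episode above 0.02 m).
It also fails if it takes over 40 s, if anything falls off the work surface, if the arm or the gripper's body presses on something with over 40 N, if the wrist force passes 120 N, or if a joint passes its speed limit or range.

## Working session

There is one attempt and no reset: what is moved stays moved. The work goes in short steps, Python scripts to look and compute and a tool call to move; the robot and the scene stay as the last step left them, time stands still between calls to the robot, and variables do not carry over. Pictures are saved under pics/ and viewed, at most 10 in all, crops included, and the job is handed in when it is done.

Besides the shell and the picture viewer there is one more tool, called after "Emit:" by a JSON object that holds its "fn" and its "kwargs", one argument or row to a line. drive_tool: Moves the arm, as the interface text tells. Its arguments: {"type":"object","properties":{"deltas":{"type":"array","items":{"type":"array","items":{"type":"number"}}}},"required":["deltas"]}

```bash
mkdir -p pics; cat > h.py <<'E'
import numpy as np,cv2,pickle
from workcell import bot
def grab(n,tag):
    s=bot.observe(); im=bot.get_image(n); im['s']=s
    pickle.dump(im,open(f'pics/{tag}.pkl','wb')); cv2.imwrite(f'pics/{tag}.png',im['frame'][:,:,::-1]); return im
E
python3 - <<'E'
from h import *
a=grab('scene','sc0');b=grab('side','si0');c=grab('wrist','wr0')
for i in(a,b,c):print({k:np.round(v,3).tolist() for k,v in i.items() if k not in('frame','s')})
print(c['s']['tool_pos'],c['s']['tcp_rot'])
cv2.imwrite('pics/m0.png',np.vstack([cv2.resize(np.hstack([a['frame'],b['frame']]),(800,300)),np.hstack([cv2.resize(c['frame'],(400,300)),np.zeros((300,400,3),np.uint8)])])[:,:,::-1])
E
```

```text
{'fx': 430.809, 'fy': 430.809, 'cx': 254.56, 'cy': 189.594, 'extrinsics': [[1.0, 0.022, -0.02, -0.546], [-0.001, -0.641, -0.768, 0.046], [-0.029, 0.767, -0.64, 1.049], [0.0, 0.0, 0.0, 1.0]]}
{'fx': 402.235, 'fy': 402.235, 'cx': 249.826, 'cy': 194.899, 'extrinsics': [[0.98, -0.199, -0.014, -0.516], [-0.138, -0.628, -0.766, 0.092], [0.144, 0.752, -0.643, 0.787], [0.0, 0.0, 0.0, 1.0]]}
{'fx': 297.319, 'fy': 297.319, 'cx': 251.027, 'cy': 191.969, 'tool_from_camera': [[-0.0, -0.968, -0.249, 0.072], [1.0, -0.0, 0.001, 0.0], [-0.001, -0.249, 0.968, -0.181], [0.0, 0.0, 0.0, 1.0]]}
[ 0.21956345 -0.61117854  0.20187961] [-8.02729926e-04  9.85172421e-01  1.71565258e-01 -1.38123994e-04]
```

View pics/m0.png

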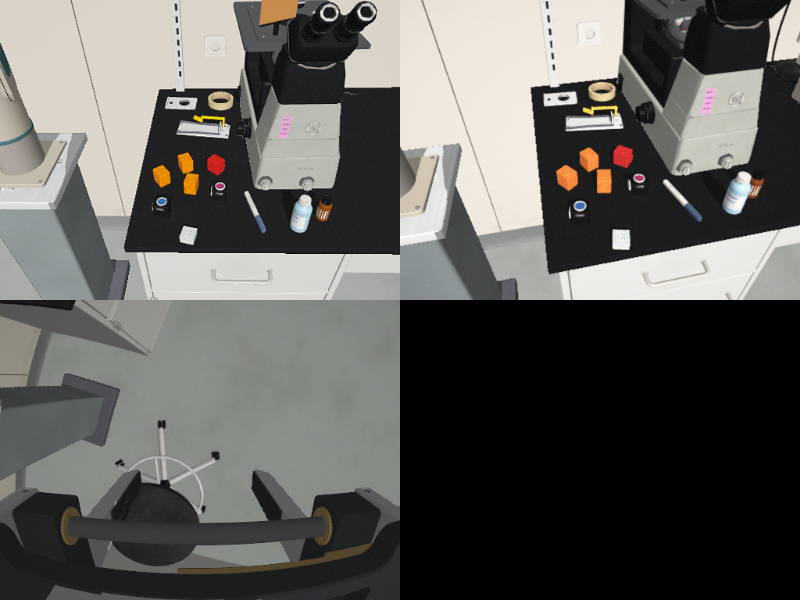

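The scene and side views show these candidates in mosaic pixels:
- The magenta-window cube is at (219,188) in scene and (637,182) in side.
- The blue cube is at (161,205).
- The red block is at (216,164), and the orange blocks are at (161,176), (185,161) and (191,184).
- The rack with the yellow catch is at (205,127).

By the description I choose the black block with the magenta window, and check it in a crop.

```bash
python3 - <<'E'
from h import *
a=pickle.load(open('pics/sc0.pkl','rb'))['frame'];b=pickle.load(open('pics/si0.pkl','rb'))['frame']
A=cv2.resize(a[110:290,180:330],None,fx=2.66,fy=2.66,interpolation=cv2.INTER_CUBIC)
B=cv2.resize(b[110:290,180:330],None,fx=2.66,fy=2.66,interpolation=cv2.INTER_CUBIC)
cv2.imwrite('pics/c0.png',np.hstack([A,B])[:,:,::-1])
for im,f in((a,'sc0'),(b,'si0')):
    d=pickle.load(open(f'pics/{f}.pkl','rb'));h=cv2.cvtColor(im,cv2.COLOR_RGB2HSV)
    T=np.array(d['extrinsics']);R,t=T[:3,:3],T[:3,3];o=-R.T@t
    for n,lo,hi in(('mag',(150,90,90),(172,255,255)),('blue',(100,120,100),(118,255,255)),('yel',(22,180,120),(32,255,255))):
        m=cv2.inRange(h,lo,hi);k,_,st,ce=cv2.connectedComponentsWithStats(m)
        for i in range(1,k):
            if st[i,4]>8 and 100<ce[i][1]<300 and 180<ce[i][0]<330:
                u,v=ce[i];r=R.T@np.array([(u-d['cx'])/d['fx'],(v-d['cy'])/d['fy'],1])
                print(f,n,ce[i].round(1),st[i].tolist(),(o+r*(.043-o[2])/r[2]).round(3))
E
```

```text
sc0 mag [281.4 237.8] [277, 235, 10, 7, 51] [ 0.606 -0.138  0.043]
sc0 blue [206.5 257.3] [202, 254, 10, 7, 56] [ 0.455 -0.192  0.043]
sc0 yel [266.9 151.5] [247, 147, 41, 15, 201] [0.576 0.177 0.043]
si0 mag [305.8 227.6] [301, 225, 11, 7, 58] [ 0.605 -0.135  0.043]
si0 blue [230.  263.1] [225, 259, 11, 9, 75] [ 0.454 -0.19   0.043]
```

View pics/c0.png

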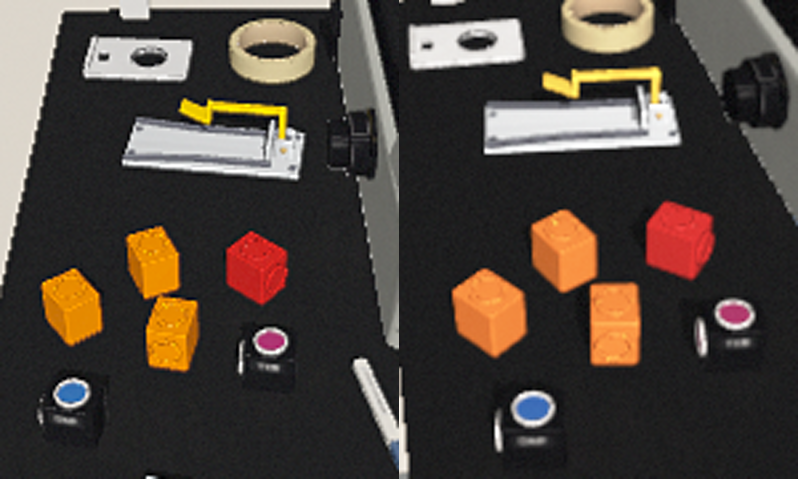

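The crop confirms it. The magenta cube at scene (281,238) is a black block with a magenta top window in a white ring, its ringed side facing world -x. The rack deck lies beyond it with its open end to the left (-x), and the red block is close on the cube's far side. Next I get a rough rack pose and the delta for a close look.

```bash
cat >> h.py <<'E'
from scipy.spatial.transform import Rotation as Ro
def Rq(q): return Ro.from_quat(np.roll(q,-1))
def ray(d,u,v):
    if 'extrinsics' in d:
        T=np.array(d['extrinsics']);R,t=T[:3,:3],T[:3,3]
        return -R.T@t,R.T@np.array([(u-d['cx'])/d['fx'],(v-d['cy'])/d['fy'],1])
    T=np.array(d['tool_from_camera']);x,y=u-d['cx'],v-d['cy'];r=np.hypot(x,y);th=r/d['fx']
    c=np.array([x/r*np.sin(th),y/r*np.sin(th),np.cos(th)]) if r>0 else np.array([0,0,1.])
    R=Rq(d['s']['tcp_rot']).as_matrix()
    return d['s']['tool_pos']+R@T[:3,3],R@T[:3,:3]@c
def onz(d,p,z):
    o,r=ray(d,*p);return o+r*(z-o[2])/r[2]
def tri(*obs):
    A=np.zeros((3,3));b=np.zeros(3);
    for d,p in obs:
        o,r=ray(d,*p);r=r/np.linalg.norm(r);P=np.eye(3)-np.outer(r,r);A+=P;b+=P@o
    return np.linalg.solve(A,b)
def delta(pos,yaw,s=None):  # tool down, tool x at world yaw (deg)
    s=s or bot.observe();R=Rq(s['tcp_rot'])
    y=np.deg2rad(yaw);T=Ro.from_matrix(np.array([[np.cos(y),np.sin(y),0],[np.sin(y),-np.cos(y),0],[0,0,-1]]))
    return R.inv().apply(np.array(pos)-s['tool_pos']).round(4).tolist(),(R.inv()*T).as_rotvec().round(4).tolist()
ld=lambda t:pickle.load(open(f'pics/{t}.pkl','rb'))
E
python3 - <<'E'
from h import *
a,b=ld('sc0'),ld('si0')
print(tri((a,(281.4,237.8)),(b,(305.8,227.6))).round(4))
for d,ps,x in((a,[(122,165),(300,178),(140,117),(305,140)],0),(b,[(484,151),(680,146),(486,100),(676,97)],399)):
    for p in ps:print(onz(d,((p[0]-x)/2.66+180,p[1]/2.66+110),.004).round(3))
print(delta((.58,-.13,.22),180),delta((.58,-.13,.22),-170))
E
```

```text
[ 0.6059 -0.1341  0.0407]
[0.467 0.139 0.004]
[0.643 0.117 0.004]
[0.48  0.222 0.004]
[0.651 0.18  0.004]
[0.464 0.147 0.004]
[0.638 0.116 0.004]
[0.476 0.229 0.004]
[0.655 0.194 0.004]
([0.5019, -0.3311, -0.0176], [-0.0004, -0.0019, -2.7968]) ([0.5019, -0.3311, -0.0176], [-0.0003, -0.0021, -2.9713])
```

Emit:
{"fn": "drive_tool", "kwargs": {
  "deltas": [
    [0.5, -0.33, -0.018, 0, 0, -2.8, 0],
    [0.5, -0.33, -0.018, 0, 0, -2.8, 0],
    [0.5, -0.33, -0.018, 0, 0, -2.8, 0],
    [0.5, -0.33, -0.018, 0, 0, -2.8, 0],
    [0.5, -0.33, -0.018, 0, 0, -2.8, 0],
    [0.5, -0.33, -0.018, 0, 0, -2.8, 0],
    [0.5, -0.33, -0.018, 0, 0, -2.8, 0],
    [0.5, -0.33, -0.018, 0, 0, -2.8, 0],
    [0.5, -0.33, -0.018, 0, 0, -2.8, 0],
    [0.5, -0.33, -0.018, 0, 0, -2.8, 0],
    [0.5, -0.33, -0.018, 0, 0, -2.8, 0],
    [0.5, -0.33, -0.018, 0, 0, -2.8, 0],
    [0.5, -0.33, -0.018, 0, 0, -2.8, 0],
    [0.5, -0.33, -0.018, 0, 0, -2.8, 0],
    [0.5, -0.33, -0.018, 0, 0, -2.8, 0],
    [0.5, -0.33, -0.018, 0, 0, -2.8, 0],
    [0.5, -0.33, -0.018, 0, 0, -2.8, 0],
    [0.5, -0.33, -0.018, 0, 0, -2.8, 0],
    [0.5, -0.33, -0.018, 0, 0, -2.8, 0],
    [0.5, -0.33, -0.018, 0, 0, -2.8, 0]
  ]
}}

```text
time: 2.15
tool_pos: [0.5785, -0.1324, 0.2202]
tcp_rot: [-0.0, -0.002, 1.0, 0.0]
ft_force: [0.3, 0.6, -0.5]
grip_width: 0.0939
grasp_force: 0.0
```

```bash
python3 - <<'E'
from h import *
c=grab('wrist','wr1');print(c['s']['tool_pos'],c['s']['tcp_rot'],c['s']['joint_positions'])
cv2.imwrite('pics/wr1v.png',cv2.resize(c['frame'],(800,600))[:,:,::-1])
print(delta((.58,-.13,.22),180))
print(delta((.46,.165,.22),171))
E
```

```text
[ 0.57847898 -0.13242061  0.22022876] [-3.63670574e-04 -1.51641976e-03  9.99998749e-01  2.63462383e-04] [ 0.63264229  0.62051677 -0.74682538  1.64586435  0.46833     1.06327185
  1.31959157]
([-0.0015, 0.0023, 0.0003], [0.0005, -0.0006, 0.0007])
([0.1183, 0.2974, 0.0005], [0.0004, -0.0007, 0.1578])
```

View pics/wr1v.png

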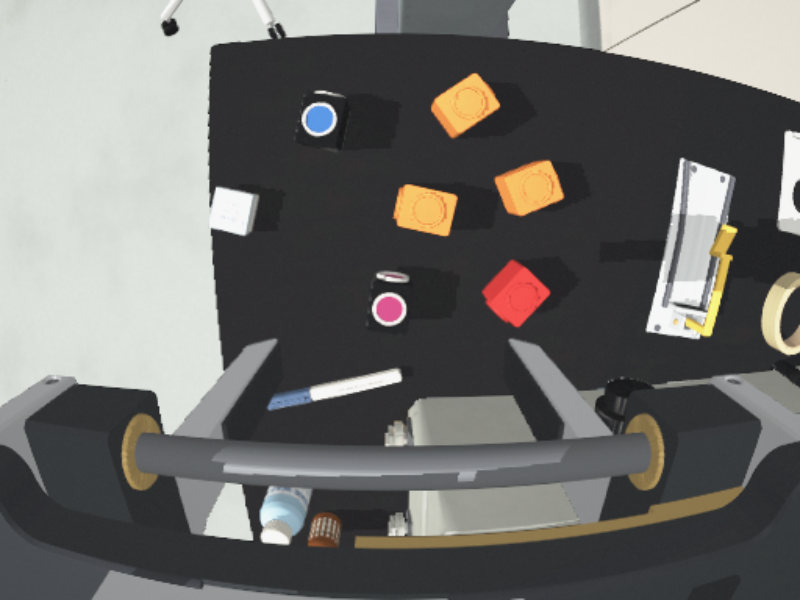

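The wrist view shows the magenta cube's top window at (389,309) and its side ring at (393,275), facing -x. The red block is at (516,293) and the rack corners are near (682,158), (735,177), (697,338) and (648,330), at 1.56x scale. I'll compute the cube's pose and yaw and enhance a crop to see the black body.

```bash
python3 - <<'E'
from h import *
c=ld('wr1');a,b=ld('sc0'),ld('si0');f=c['frame'];h=cv2.cvtColor(f,cv2.COLOR_RGB2HSV)
m=cv2.inRange(h,(150,90,90),(172,255,255));m[:,:220]=0;m[:,280:]=0;m[215:]=0
k,_,st,ce=cv2.connectedComponentsWithStats(m)
for i in range(1,k):
    if st[i,4]>5:print(ce[i],st[i].tolist(),onz(c,ce[i],.043).round(4),onz(c,ce[i],.02).round(4))
t=max(range(1,k),key=lambda i:st[i,4]);print('tri',tri((c,ce[t]),(a,(281.4,237.8)),(b,(305.8,227.6))).round(4))
for p in((682,158),(735,177),(697,338),(648,330)):print(onz(c,(p[0]/1.5625,p[1]/1.5625),.004).round(4))
cr=f[160:225,220:360].astype(float);cr=np.clip(255*(cr/90)**.7,0,255).astype(np.uint8)
cv2.imwrite('pics/c1.png',cv2.resize(cr,None,fx=5.6,fy=5.6,interpolation=cv2.INTER_CUBIC)[:,:,::-1])
E
```

```text
[251.5 176.4] [247, 176, 10, 2, 10] [ 0.5787 -0.1322  0.043 ] [ 0.5833 -0.1321  0.02  ]
[248.57004831 197.41545894] [241, 190, 16, 16, 207] [ 0.6055 -0.1358  0.043 ] [ 0.6119 -0.136   0.02  ]
tri [ 0.6056 -0.1357  0.0423]
[0.4657 0.1476 0.004 ]
[0.4762 0.2214 0.004 ]
[0.6493 0.1921 0.004 ]
[0.6389 0.1244 0.004 ]
```

View pics/c1.png

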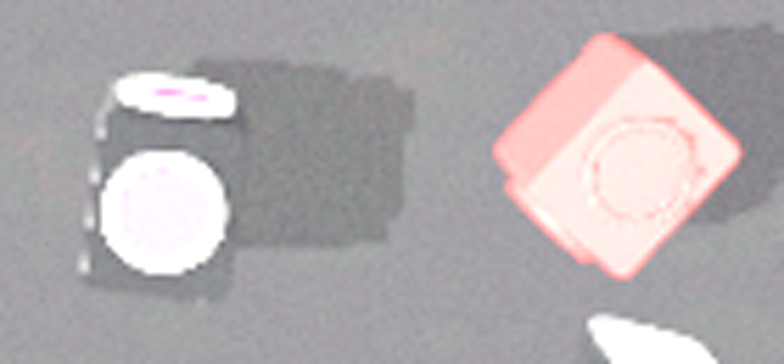

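The triangulated window is at (0.6056, -0.1357, 0.042), which matches the 43 mm in the text. The cube's yaw is about 171°, anti-parallel to the rack's yaw of about -9°. In the crop the red block clears the finger path by about 60 mm, so I grasp with a partly closed hand.

Emit:
{"fn": "drive_tool", "kwargs": {
  "deltas": [
    [-0.027, -0.003, 0.03, 0, 0, 0.1, 80],
    [-0.027, -0.003, 0.06, 0, 0, 0.158, 80],
    [-0.027, -0.003, 0.1, 0, 0, 0.158, 80],
    [-0.027, -0.003, 0.12, 0, 0, 0.158, 80],
    [-0.027, -0.003, 0.12, 0, 0, 0.158, 80],
    [-0.027, -0.003, 0.15, 0, 0, 0.158, 80],
    [-0.027, -0.003, 0.17, 0, 0, 0.158, 80],
    [-0.027, -0.003, 0.19, 0, 0, 0.158, 80],
    [-0.027, -0.003, 0.19, 0, 0, 0.158, 80],
    [-0.027, -0.003, 0.19, 0, 0, 0.158, 255],
    [-0.027, -0.003, 0.19, 0, 0, 0.158, 255],
    [-0.027, -0.003, 0.19, 0, 0, 0.158, 255],
    [-0.027, -0.003, 0.19, 0, 0, 0.158, 255],
    [-0.027, -0.003, 0.19, 0, 0, 0.158, 255],
    [-0.027, -0.003, 0.19, 0, 0, 0.158, 255],
    [-0.027, -0.003, 0.19, 0, 0, 0.158, 255],
    [-0.027, -0.003, 0.19, 0, 0, 0.158, 255]
  ]
}}

```text
time: 3.9
tool_pos: [0.6064, -0.1352, 0.0315]
tcp_rot: [0.001, 0.077, 0.997, -0.0]
ft_force: [-0.7, 0.3, 6.7]
grip_width: 0.0332
grasp_force: 29.9
```

```bash
python3 - <<'E'
from h import *
s=bot.observe();print(s['time'],s['tool_pos'],s['grip_width'],s['grasp_force'])
for x in((.605,-.135,.15),(.45,.10,.20),(.43,.19,.20)):print(delta(x,171))
E
```

```text
3.9 [ 0.60639767 -0.13523153  0.03154852] 0.033172042837936434 29.9029603600502
([0.0013, -0.0, -0.1185], [-0.0003, 0.0013, 0.0021])
([0.1906, 0.2082, -0.1688], [-0.0003, 0.0013, 0.0021])
([0.2243, 0.2941, -0.1688], [-0.0003, 0.0013, 0.0021])
```

Emit:
{"fn": "drive_tool", "kwargs": {
  "deltas": [
    [0, 0, -0.03, 0, 0, 0, 255],
    [0, 0, -0.07, 0, 0, 0, 255],
    [0.01, 0.01, -0.11, 0, 0, 0, 255],
    [0.03, 0.05, -0.14, 0, 0, 0, 255],
    [0.06, 0.09, -0.168, 0, 0, 0, 255],
    [0.08, 0.13, -0.168, 0, 0, 0, 255],
    [0.082, 0.154, -0.168, 0, 0, 0, 255],
    [0.082, 0.154, -0.168, 0, 0, 0, 255],
    [0.082, 0.154, -0.168, 0, 0, 0, 255],
    [0.082, 0.154, -0.168, 0, 0, 0, 255]
  ]
}}

```text
time: 4.9
tool_pos: [0.5484, 0.028, 0.1981]
tcp_rot: [-0.0, 0.078, 0.997, -0.001]
ft_force: [-0.2, -0.2, -0.9]
grip_width: 0.0336
grasp_force: 29.9
```

```bash
python3 - <<'E'
from h import *
c=grab('wrist','wr2');print(c['s']['tool_pos'],c['s']['grip_width'],c['s']['grasp_force'],c['s']['ft_force'])
cv2.imwrite('pics/wr2v.png',cv2.resize(c['frame'],(800,600),interpolation=cv2.INTER_CUBIC)[:,:,::-1])
E
```

```text
[0.54843984 0.02797914 0.19811079] 0.033608916308014464 29.91413801908493 [-0.23994251 -0.16948219 -0.8794636 ]
```

View pics/wr2v.png

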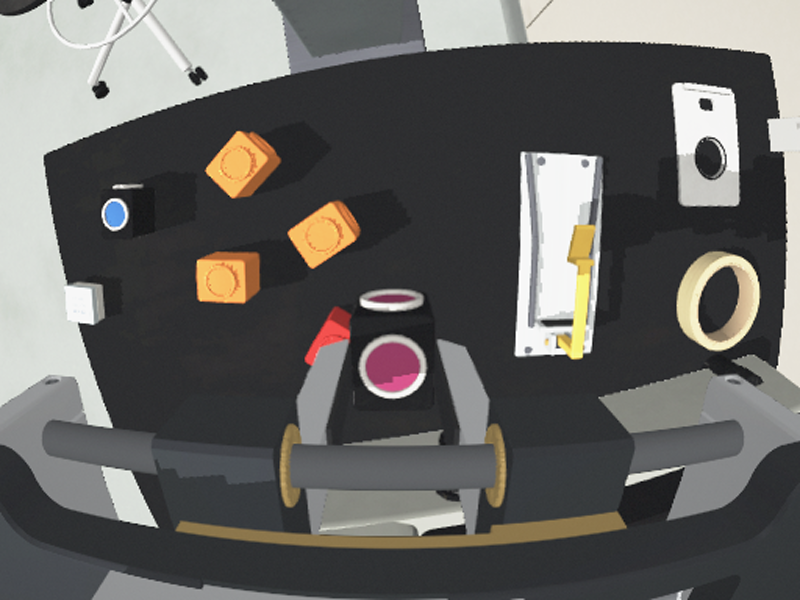

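The wrist view shows the cube held squarely, with its top window at (393,366). The rack deck corners are at (522,152), (604,156), (593,355) and (514,356), and the yellow arm runs from (583,255) to (572,345). Now I refine the rack pose and the cube's offset in the hand.

```bash
python3 - <<'E'
from h import *
c=ld('wr2');w=ld('wr1');k=1/1.5625
P=[onz(c,(u*k,v*k),.004)for u,v in((522,152),(604,156),(593,355),(514,356))]
print(np.round(P,4))
for n in((522,152),(682,158)),((604,156),(735,177)),((593,355),(697,338)),((514,356),(648,330)):
    print('tri',tri((c,np.array(n[0])*k),(w,np.array(n[1])*k)).round(4))
a,b=(P[0]+P[1])/2,(P[2]+P[3])/2;d=b-a;L=np.linalg.norm(d);d/=L;print('len',L,'yaw',np.degrees(np.arctan2(d[1],d[0])),'org',a+.115*d+(b-a-.177*d)/2)
h=cv2.cvtColor(c['frame'],cv2.COLOR_RGB2HSV);m=cv2.inRange(h,(22,120,100),(32,255,255));m[:,:340]=0;m[:,400:]=0;m[:168]=0;m[215:]=0
for r in range(168,215,8):
    u=np.where(m[r])[0]
    if len(u):print(r,u.min(),u.max(),onz(c,(u.mean(),r),.057).round(4))
m=cv2.inRange(h,(150,90,90),(172,255,255));k_,_,st,ce=cv2.connectedComponentsWithStats(m)
s=c['s']
for i in range(1,k_):
    if st[i,4]>200:
        p=onz(c,ce[i],s['tool_pos'][2]+.0125);print(ce[i],'in tool',Rq(s['tcp_rot']).inv().apply(p-s['tool_pos']).round(4))
E
```

```text
[[0.4657 0.1477 0.004 ]
 [0.4753 0.222  0.004 ]
 [0.6532 0.1986 0.004 ]
 [0.6398 0.122  0.004 ]]
tri [0.4657 0.1478 0.0036]
tri [0.4756 0.2231 0.0021]
tri [ 0.6553  0.2018 -0.006 ]
tri [0.6371 0.1207 0.0099]
len 0.17772461461269942 yaw -7.949443305069572 org [0.58474875 0.16892272 0.004     ]
168 369 379 [0.5529 0.1717 0.057 ]
176 370 376 [0.5623 0.1697 0.057 ]
184 369 376 [0.5719 0.169  0.057 ]
192 370 375 [0.5815 0.168  0.057 ]
200 370 375 [0.5915 0.1675 0.057 ]
208 367 373 [0.601  0.1642 0.057 ]
[250.83071342 234.45344619] in tool [ 0.0015 -0.0003 -0.0125]
```

Emit:
{"fn": "drive_tool", "kwargs": {
  "deltas": [
    [0.03, 0.05, 0, 0, 0, -0.017, 255],
    [0.055, 0.095, 0, 0, 0, -0.017, 255],
    [0.0745, 0.135, 0, 0, 0, -0.017, 255],
    [0.0745, 0.143, 0.02, 0, 0, -0.017, 255],
    [0.0745, 0.143, 0.06, 0, 0, -0.017, 255],
    [0.0745, 0.143, 0.1, 0, 0, -0.017, 255],
    [0.0745, 0.143, 0.13, 0, 0, -0.017, 255],
    [0.0745, 0.143, 0.145, 0, 0, -0.017, 255],
    [0.0745, 0.143, 0.148, 0, 0, -0.017, 255],
    [0.0745, 0.143, 0.148, 0, 0, -0.017, 255]
  ]
}}

```text
time: 5.95
tool_pos: [0.4972, 0.1817, 0.0503]
tcp_rot: [-0.0, 0.07, 0.998, -0.0]
ft_force: [0.5, -0.7, 0.2]
grip_width: 0.0335
grasp_force: 29.9
```

```bash
python3 - <<'E'
from h import *
c=grab('wrist','wr3');a=grab('scene','sc3')
s=c['s'];print(s['time'],s['tool_pos'],s['ft_force'],delta((.4971,.1808,.0375),172))
A=cv2.resize(c['frame'],(400,300));B=cv2.resize(a['frame'][110:200,200:320],(400,300),interpolation=cv2.INTER_CUBIC)
C=cv2.resize(c['frame'][110:290,130:370],(800,600),interpolation=cv2.INTER_CUBIC)
cv2.imwrite('pics/v3.png',np.vstack([np.hstack([cv2.resize(C,(400,300)),B])])[:,:,::-1])
E
```

```text
5.95 [0.49718623 0.18173305 0.05030712] [ 0.49063475 -0.65910636  0.23341306] ([0.0006, -0.0017, 0.014], [0.0008, 0.0013, 0.0008])
```

View pics/v3.png

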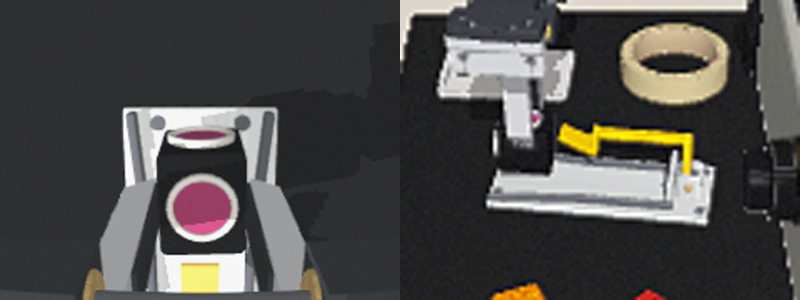

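The cube is centred over the deck mouth: in the left crop, deck corners at 123 and 278, cube at 201, catch at 200. The catch nose is still clear ahead. I lower the cube and slide it in.

Emit:
{"fn": "drive_tool", "kwargs": {
  "deltas": [
    [0, -0.001, 0.006, 0, 0, 0, 255],
    [0, -0.001, 0.0125, 0, 0, 0, 255],
    [0, -0.001, 0.0125, 0, 0, 0, 255],
    [-0.006, -0.001, 0.0125, 0, 0, 0, 255],
    [-0.012, -0.001, 0.0125, 0, 0, 0, 255],
    [-0.018, -0.001, 0.0125, 0, 0, 0, 255],
    [-0.024, -0.001, 0.0125, 0, 0, 0, 255],
    [-0.03, -0.001, 0.0125, 0, 0, 0, 255],
    [-0.036, -0.001, 0.0125, 0, 0, 0, 255],
    [-0.042, -0.001, 0.0125, 0, 0, 0, 255],
    [-0.048, -0.001, 0.0125, 0, 0, 0, 255],
    [-0.054, -0.001, 0.0125, 0, 0, 0, 255],
    [-0.06, -0.001, 0.0125, 0, 0, 0, 255],
    [-0.06, -0.001, 0.0125, 0, 0, 0, 255]
  ]
}}

```text
time: 7.45
tool_pos: [0.5574, 0.173, 0.0382]
tcp_rot: [0.0, 0.069, 0.998, 0.0]
ft_force: [0.1, -0.1, -0.9]
grip_width: 0.0336
grasp_force: 29.9
```

```bash
python3 - <<'E'
from h import *
c=grab('wrist','wr4');a=grab('scene','sc4');b=grab('side','si4')
s=c['s'];print(s['time'],s['tool_pos'],s['ft_force'])
B=[cv2.resize(x,(400,300),interpolation=cv2.INTER_CUBIC) for x in (a['frame'][110:200,200:320],b['frame'][110:200,200:320])]
C=cv2.resize(c['frame'][110:290,130:370],(400,300))
cv2.imwrite('pics/v4.png',np.vstack([np.hstack(B),np.hstack([C,C*0])])[:,:,::-1])
E
```

```text
7.45 [0.5573932  0.17300205 0.03816208] [ 0.10643743 -0.1270292  -0.86618939]
```

View pics/v4.png

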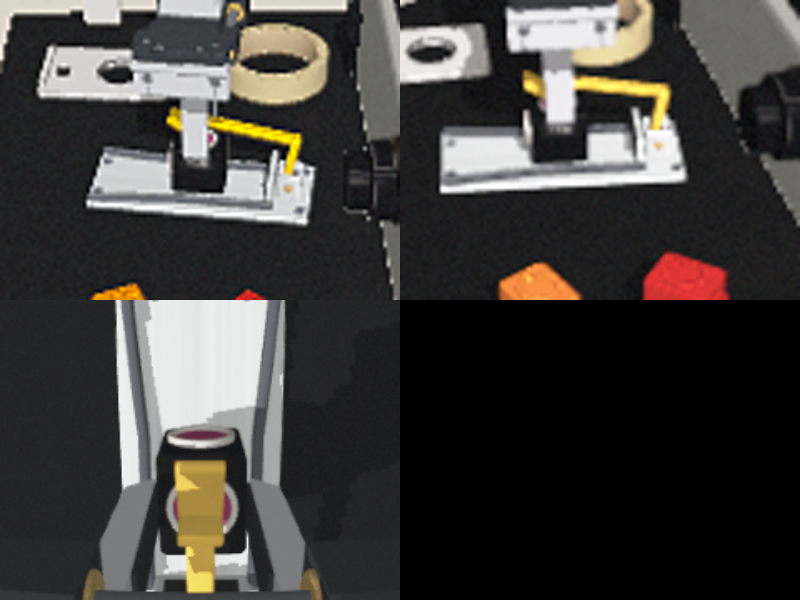

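The catch is riding on the cube's top, centred between the fingers, with no contact force. I push on to the bay centre.

Emit:
{"fn": "drive_tool", "kwargs": {
  "deltas": [
    [-0.005, 0, 0, 0, 0, 0, 255],
    [-0.01, 0, 0, 0, 0, 0, 255],
    [-0.015, 0, 0, 0, 0, 0, 255],
    [-0.02, 0, 0, 0, 0, 0, 255],
    [-0.025, 0, 0, 0, 0, 0, 255],
    [-0.029, 0, 0, 0, 0, 0, 255],
    [-0.032, 0, 0, 0, 0, 0, 255],
    [-0.032, 0, 0, 0, 0, 0, 255],
    [-0.032, 0, 0, 0, 0, 0, 255],
    [-0.032, 0, 0, 0, 0, 0, 255]
  ]
}}

```text
time: 8.6
tool_pos: [0.5876, 0.1689, 0.0382]
tcp_rot: [-0.0, 0.069, 0.998, -0.0]
ft_force: [-0.3, 0.7, -1.0]
grip_width: 0.0335
grasp_force: 29.9
```

```bash
python3 - <<'E'
from h import *
c=grab('wrist','wr5');a=grab('scene','sc5');b=grab('side','si5')
s=c['s'];print(s['time'],s['tool_pos'],s['ft_force'])
B=[cv2.resize(x,(400,300),interpolation=cv2.INTER_CUBIC) for x in (a['frame'][110:200,200:320],b['frame'][110:200,200:320])]
C=cv2.resize(c['frame'][110:290,130:370],(400,300))
cv2.imwrite('pics/v5.png',np.vstack([np.hstack(B),np.hstack([C,C*0])])[:,:,::-1])
E
```

```text
8.6 [0.58764464 0.16893351 0.03817948] [-0.25894664  0.73473226 -1.00273228]
```

View pics/v5.png

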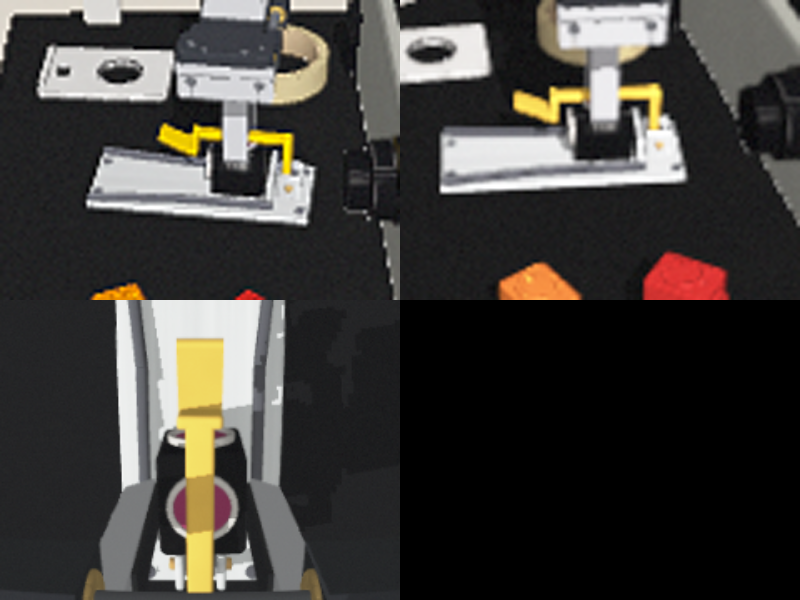

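The catch has dropped behind the cube, and its arm is level as it was at the start. I set the cube down, release and lift straight out.

Emit:
{"fn": "drive_tool", "kwargs": {
  "deltas": [
    [0, 0, 0.001, 0, 0, 0, 255],
    [0, 0, 0.0018, 0, 0, 0, 255],
    [0, 0, 0.0018, 0, 0, 0, 255],
    [0, 0, 0.0018, 0, 0, 0, 100],
    [0, 0, 0.0018, 0, 0, 0, 100],
    [0, 0, 0.0018, 0, 0, 0, 100],
    [0, 0, 0.0018, 0, 0, 0, 100],
    [0, 0, 0.0018, 0, 0, 0, 100],
    [0, 0, -0.01, 0, 0, 0, 100],
    [0, 0, -0.03, 0, 0, 0, 100],
    [0, 0, -0.06, 0, 0, 0, 100],
    [0, 0, -0.1, 0, 0, 0, 100],
    [0, 0, -0.14, 0, 0, 0, 100],
    [0, 0, -0.14, 0, 0, 0, 100],
    [0, 0, -0.14, 0, 0, 0, 100]
  ]
}}

```text
time: 10.25
tool_pos: [0.5885, 0.1689, 0.1797]
tcp_rot: [0.001, 0.069, 0.998, 0.0]
ft_force: [-0.3, -0.4, -0.5]
grip_width: 0.0574
grasp_force: 0.0
```

```bash
python3 - <<'E'
from h import *
c=grab('wrist','wr6');a=grab('scene','sc6');b=grab('side','si6')
s=c['s'];print(s['time'],s['tool_pos'],s['ft_force'])
B=[cv2.resize(x,(400,300),interpolation=cv2.INTER_CUBIC) for x in (a['frame'][110:200,200:320],b['frame'][110:200,200:320])]
C=cv2.resize(c['frame'][110:290,130:370],(400,300));D=cv2.resize(a['frame'],(400,300))
cv2.imwrite('pics/v6.png',np.vstack([np.hstack(B),np.hstack([C,D])])[:,:,::-1])
h=cv2.cvtColor(c['frame'],cv2.COLOR_RGB2HSV);m=cv2.inRange(h,(150,90,60),(172,255,255))
v,u=np.where(m[150:250,200:300]);p=((u.min()+u.max())/2+200,(v.min()+v.max())/2+150);print(u.min(),u.max(),v.min(),v.max(),onz(c,p,.047).round(4))
E
```

```text
10.25 [0.58845992 0.16893206 0.17971935] [-0.34252466 -0.44110377 -0.48803734]
42 60 25 40 [0.587  0.1688 0.047 ]
```

View pics/v6.png

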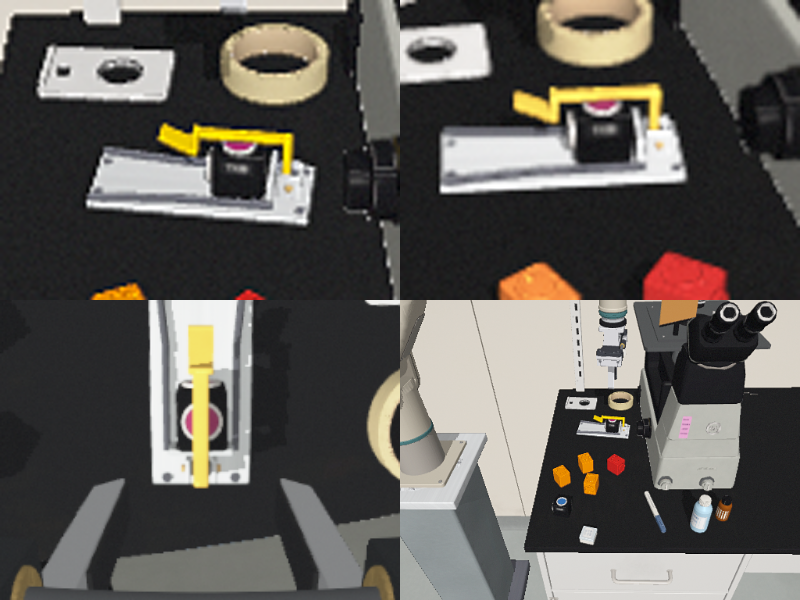

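The cube stands upright in the bay at about (0.587, 0.169), 2 mm from the bay centre. The catch is level and down behind it, the gripper is clear, and the blue cube has not moved.

```bash
python3 -c "
from workcell import bot
print(bot.sign_off())"
```

```text
the job is handed in; nothing more can be done
None
```

The magenta cube stands upright in the bay with the catch down behind it and the blue cube untouched; the job was handed in at about 10 s, but the judge's verdict was not shown.

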